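# Find the nut driver that fits and crack a rotor nut

## Task

The nut on the left-hand (seen from the robot) of the two centrifuge rotors has to be cracked loose; one of the two nut drivers standing loose on the worktop fits it (the wrong one either will not go down over the nut or spins round it without gripping). Try them on that nut, stand the one that does not fit upright in a free cup of the driver stand, and with the one that fits pushed fully down on the nut turn the nut anticlockwise about an eighth of a turn. Finish still gripping that driver, upright and fully down on the nut; leave the driver already in the stand and the other rotor's nut as they are, and knock nothing over.

Things in the scene. Friction and masses are not known exactly. Their poses are not given: they have to be found in the camera images.
- rotor_p: one of two like bare-metal rotors, 84 mm wide, on a fixed round foot 100 mm wide; one stands at the left (y about 0.36), the other right (y about 0.09). Origin: centre of the underside, z up. On top a washer and a hex nut, bevelled, 16 mm high, 4 mm of stud above it (top 78 mm over the worktop). One rotor's nut is 19 mm across flats, the other's 22 mm; which is not told
- rotor_q: one of two like bare-metal rotors, 84 mm wide, on a fixed round foot 100 mm wide; one stands at the left (y about 0.36), the other right (y about 0.09). Origin: centre of the underside, z up. On top a washer and a hex nut, bevelled, 16 mm high, 4 mm of stud above it (top 78 mm over the worktop). One rotor's nut is 19 mm across flats, the other's 22 mm; which is not told
- rotor_p_seat (a point): centre of the washer's upper face under the nut of rotor_p, 58 mm above the worktop, where the mouth of a fully seated driver rests; turns with the nut, x is square to one pair of the nut's flats, z up
- rotor_q_seat (a point): centre of the washer's upper face under the nut of rotor_q, 58 mm above the worktop, where the mouth of a fully seated driver rests; turns with the nut, x is square to one pair of the nut's flats, z up
- rotor_p_nut (a joint): turn of the nut of rotor_p, rad, 0 = tight (a hard stop), grows anticlockwise seen from above (loosening), up to 1.6; it drags with about 0.2 N m and stays where it is left
- rotor_q_nut (a joint): turn of the nut of rotor_q, rad, 0 = tight (a hard stop), grows anticlockwise seen from above (loosening), up to 1.6; it drags with about 0.2 N m and stays where it is left
- driver_1: loose nut driver, 125 mm tall, 0.2 kg: steel socket 28.5 mm outside, six-sided opening 20.4 mm across flats, 26 mm deep, bevelled mouth; black six-sided handle 26 mm across flats, 58 to 124 mm above the mouth, its flats in line with the opening's. Origin: centre of the mouth (underside); z up the tool; flats face x and every 60 degrees from it. Stands on its mouth on the worktop.
- driver_2: loose nut driver, 125 mm tall, 0.2 kg: steel socket 32 mm outside, six-sided opening 23.4 mm across flats, 26 mm deep, bevelled mouth; black six-sided handle 26 mm across flats, 58 to 124 mm above the mouth, its flats in line with the opening's. Origin: centre of the mouth (underside); z up the tool; flats face x and every 60 degrees from it. Stands on its mouth on the worktop.
- driver_3: loose nut driver, 125 mm tall, 0.2 kg: steel socket 26 mm outside, six-sided opening 18.4 mm across flats, 26 mm deep, bevelled mouth; black six-sided handle 26 mm across flats, 58 to 124 mm above the mouth, its flats in line with the opening's. Origin: centre of the mouth (underside); z up the tool; flats face x and every 60 degrees from it. Stands in cup_0 of the stand, too small for either nut.
- stand: driver stand fixed to the worktop: aluminium plate 62 x 170 x 8 mm with three round steel cups in a row along its y axis, 54 mm from centre to centre; each cup 40 mm wide inside, 46 mm outside, its rim 54 mm above the worktop. Origin: centre of the plate's underside, z up
- cup_0 (a point): centre of the inner floor of the -y end cup of the stand, 10 mm above the worktop, 44 mm below the rim; same axes as the stand. Holds driver_3.
- cup_1 (a point): centre of the inner floor of the middle cup of the stand, 10 mm above the worktop, 44 mm below the rim; same axes as the stand. Empty.
- cup_2 (a point): centre of the inner floor of the +y end cup of the stand, 10 mm above the worktop, 44 mm below the rim; same axes as the stand. Empty.
- specimen_cup: loose lidded specimen cup, 49 mm across, 58 mm high, a bystander; origin at the centre of its underside

How it is judged:
By the outcome, as a careful person would: the job done as asked, in the order asked, and still so for the second after the job is handed in, while the arm keeps its last pose, push and grip.
It also fails if it takes over 58 s, if anything falls off the work surface, if the arm or the gripper's body presses on something with over 40 N, if the wrist force passes 120 N, or if a joint passes its speed limit or range.

## Robot

A 6-joint arm with a two-finger parallel gripper is mounted at the origin on a cart in front of the work surface, level with it; the furniture and walls round the work are solid. World frame = base frame: x ahead of the robot, y to its left, z up, the work surface at z = 0. Lengths are in mm, angles in rad, forces in N, time in s.
With the tool pointing down it reaches from about 350 to 950 mm from the base axis. Payload 17.4 kg.
Tool frame: the origin (TCP) lies at the centre of the arm's flange, where the gripper is bolted on; the fingertips stand 186 mm ahead of it and the grasp point (between the pads) lies 167 mm ahead of it; y points along the fingers, x is the direction in which the jaws open and shut, and the axes are right-handed (so a half turn about y gives the same grasp; the last joint's range is limited). The gripper opens to 93 mm and grips with 3 to 60 N. Pads are 15 mm wide; open, the fingers measure 128 mm over their backs; the gripper's body (75 mm by 188 mm) begins 65 mm behind the grasp point.
Start: joints at [-1.213, 0.116, 1.442, -0, 1.584, -0.038], TCP at [260.236, -622.825, 404.746] pointing down, gripper open.
Joint ranges: [-2.83, 2.83], [-0.83, 2.19], [0.07, 2.5], [-1.14, 4.28], [0.01, 3], [-2.97, 2.97]. Speed limits (rad/s): [1.89, 1.89, 2.22, 3.14, 3.14, 3.14].

## Interface

Orientations are given as a unit quaternion [x, y, z, w].
In Python, from cell import manip gives the robot as it stands.
- The arm moves only by the tool drive_tool, never from a script. Its argument "series" is one flat list of numbers, 7 for each row, row after row: the finger opening in mm, from 0 to 93, then the shift along the tool's x, y, z in mm, then the turn, a rotation vector about the tool's x, y, z in rad. In form: [jaw, dx, dy, dz, wx, wy, wz, jaw, dx, dy, dz, wx, wy, wz, ...]. A call has exactly 10 rows; each row shifts and turns the pose as measured when the row begins, along the tool's axes as they then stand; what a row does not reach is not made up. A row lasts 1/8 s, in which the tool goes at most 62.5 mm and 10.7 degrees, less where a joint would pass 70% of its speed; a pose out of reach is approached as far as the arm can. A call is refused whole if a number of a shift passes 62.5 or a number of a turn 0.188, either way. A call with a gripper value outside its range is refused whole. The fingers move at their own pace and stop on an object; the grip force is fixed at half the most. Time passes only in rows, so rows that do not move let the fingers close, or fill a call up. It gives the time, the measured TCP pose, the force and the opening at its end, in the units of the state.
- manip.observe(): the state, without advancing time (a new reading comes with each control period).
- manip.camera(name): name is "scene" or "side" or "wrist"; returns a dict with "color" (420x560x3 uint8, red, green, blue), "z_map" (420x560 float32, mm along the optical axis (not along the pixel's ray), 0 where there is no reading), "fov_y" (degrees; the focal length in pixels is half the picture's height over the tangent of half this angle, whatever the lens; pixels are square), "cx", "cy" (the principal point, pixels), "T" (4x4, takes a point from camera to world coordinates). Camera axes: x right, y down, z forward; pixel columns grow to the right and rows downward; lengths in mm; the calibration is good to about 2 mm. A picture is of the moment at which its call begins.
- manip.job_done(): hands the job in, once; it reports no verdict.
The state is a dict: "time_s": time; "joints": joint angles; "qd": joint speeds; "tau": joint torques, N m; "tool_pos": TCP position; "tcp_rot": TCP orientation; "wrist_force": force on the tool from outside, world axes, zero at the start; "ft_torque": the same for the moment, N m; "finger_gap": finger opening in mm.
Only numpy, scipy, OpenCV 4.12 (cv2) and the standard library are available. Lean on these libraries where they do the work, as an engineer would, in place of code of your own. Each camera call takes 0.05 s, during which the arm holds its last target.

## Working session

There is one attempt and no reset: what is moved stays moved. The work goes in short steps, Python scripts to look and compute and a tool call to move; the robot and the scene stay as the last step left them, time stands still between calls to the robot, and variables do not carry over. Pictures are saved under pics/ and viewed, and the job is handed in when it is done.

Besides the shell and the picture viewer there is one more tool, called after ">>>" as name(argument=value, ...) on one line, values as JSON. drive_tool: Moves the arm, as the interface text tells. Its arguments: {"type":"object","properties":{"series":{"type":"array"}},"required":["series"]}

```bash
mkdir -p pics; ls; cat > h.py <<'E'
import numpy as np, cv2
from cell import manip
def snap(n,tag):
    c=manip.camera(n); cv2.imwrite(f'pics/{tag}.png',c['color'][:,:,::-1]); np.savez(f'pics/{tag}.npz',**{k:np.array(v) for k,v in c.items()}); return c
def pts(c):
    z=c['z_map'];h,w=z.shape;f=h/2/np.tan(np.radians(float(c['fov_y']))/2)
    v,u=np.mgrid[:h,:w]; P=np.stack([(u-c['cx'])/f*z,(v-c['cy'])/f*z,z,np.ones_like(z)],-1)
    return (P@np.array(c['T']).T)[...,:3]
E
python3 - <<'E'
from h import *
print(manip.observe())
for n in('scene','side','wrist'):
    c=snap(n,n+'0');print(n,c['fov_y'],np.round(c['T'],3).tolist())
E
```

```text
pics
{'time_s': 0.0, 'joints': array([-1.21282445e+00,  1.16461993e-01,  1.44223846e+00,  6.27844888e-06,
        1.58402626e+00, -3.78030447e-02]), 'qd': array([ 0.00049919,  0.00052437, -0.00049782,  0.00121078,  0.00220969,
        0.00027972]), 'tau': array([ 1.54885497e-04, -7.21265531e+01, -6.22601223e+01,  7.80242938e-02,
        2.38837302e-02, -8.91834020e-05]), 'tool_pos': array([ 260.22083584, -622.83065413,  404.03789355]), 'tcp_rot': array([-0.5883047 ,  0.39226651, -0.39161894,  0.58877769]), 'wrist_force': array([0.38284224, 1.05828192, 0.54554568]), 'ft_torque': array([-0.00023417,  0.00617308, -0.04224798]), 'finger_gap': 92.90536307714453}
scene 46.69348745117238 [[-0.435, -0.529, 0.729, -88.259], [-0.9, 0.238, -0.365, 546.651], [0.019, -0.815, -0.58, 583.738], [0.0, 0.0, 0.0, 1.0]]
side 49.77039776705372 [[-0.862, -0.205, 0.464, 140.228], [-0.507, 0.342, -0.791, 888.535], [0.004, -0.917, -0.399, 418.492], [0.0, 0.0, 0.0, 1.0]]
wrist 70.55463749298191 [[0.384, -0.89, -0.247, 329.077], [-0.923, -0.371, -0.102, -593.523], [-0.001, 0.267, -0.964, 382.945], [0.0, 0.0, 0.0, 1.0]]
```

View pics/scene0.png

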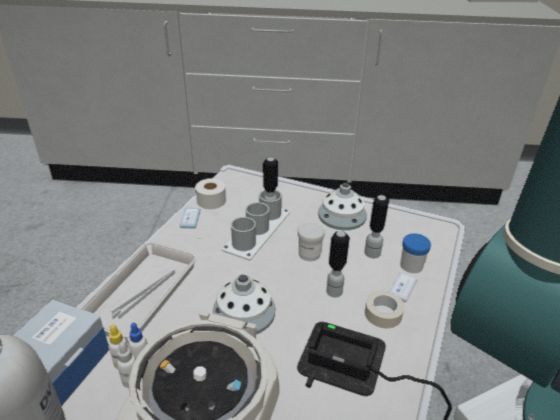

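View pics/side0.png

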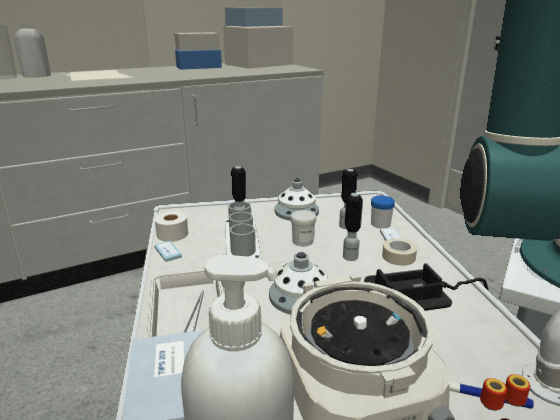

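View pics/wrist0.png

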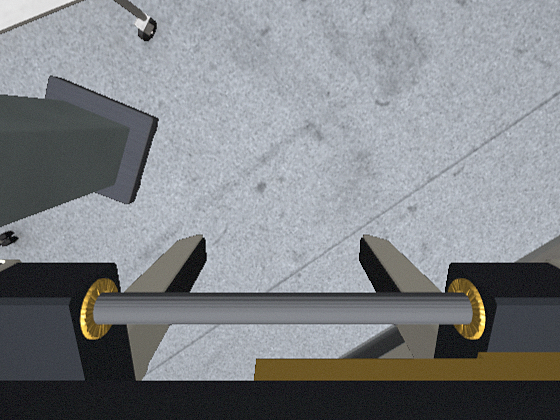

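```bash
python3 - <<'E'
from scipy.spatial.transform import Rotation as R
print(R.from_quat([-0.5883047 ,  0.39226651, -0.39161894,  0.58877769]).as_matrix().round(3))
E
```

```text
[[ 0.386 -0.     0.923]
 [-0.923  0.001  0.386]
 [-0.001 -1.     0.   ]]
```

```bash
python3 - <<'E'
from h import *
for n in('scene0','side0'):
    c=dict(np.load(f'pics/{n}.npz'));P=pts(c).reshape(-1,3);z=c['z_map'].ravel()
    P=P[(z>0)]
    P=P[(P[:,0]>200)&(P[:,0]<1000)&(P[:,1]>-400)&(P[:,1]<700)&(P[:,2]>-30)&(P[:,2]<300)]
    tb=P[np.abs(P[:,2])<8];print(n,'table z',np.median(tb[:,2]), P[:,0].min(),P[:,0].max())
    H=np.full((1100,800),-1.)
    ix=P[:,0].astype(int)-200;iy=P[:,1].astype(int)+400
    o=np.argsort(P[:,2]);H[iy[o],ix[o]]=P[o,2]
    # picture: row = x from far up, col = y left positive on left
    I=H.T[::-1,::-1]
    I=cv2.dilate(I.astype(np.float32),np.ones((3,3)))
    im=cv2.applyColorMap(np.clip(I*1.2+40,0,255).astype(np.uint8),cv2.COLORMAP_JET);im[I<0]=0
    im=cv2.resize(im,(800,582));cv2.imwrite(f'pics/top_{n}.png',im)
    # clusters of high points
    Q=P[(P[:,2]>62)]
    from scipy.cluster.hierarchy import fcluster
    M=np.zeros((1100,800),np.uint8);M[Q[:,1].astype(int)+400,Q[:,0].astype(int)-200]=1
    M=cv2.dilate(M,np.ones((9,9)))
    k,L,s,ce=cv2.connectedComponentsWithStats(M)
    lab=L[Q[:,1].astype(int)+400,Q[:,0].astype(int)-200]
    for i in range(1,k):
        q=Q[lab==i]
        if len(q)>15: print(i,len(q),q.min(0).round(),q.max(0).round(),np.median(q,0).round())
E
```

```text
scene0 table z 0.162934887342999 200.00301945281873 865.4761622583505
1 93 [574.  66.  62.] [593.  86.  80.] [580.  79.  72.]
2 528 [444.  70.  62.] [475. 101. 127.] [451.  93.  99.]
3 1226 [200.  72.  83.] [238. 157. 300.] [209. 106. 219.]
4 663 [386. 188.  62.] [415. 217. 127.] [393. 208. 100.]
5 509 [626. 197.  62.] [652. 227. 137.] [633. 216. 107.]
6 205 [408. 347.  62.] [432. 369.  80.] [416. 360.  73.]
7 10972 [203. 378.  62.] [376. 552.  89.] [291. 464.  74.]
8 110 [389. 518.  62.] [403. 533.  79.] [394. 526.  68.]
9 121 [363. 539.  62.] [375. 553.  79.] [368. 546.  69.]
10 117 [396. 544.  62.] [410. 559.  80.] [402. 551.  68.]
11 3319 [369. 564.  62.] [497. 672.  76.] [432. 621.  73.]
12 3983 [266. 626.  63.] [338. 669. 202.] [287. 642. 160.]
side0 table z -0.40210462462198393 200.00055253853787 862.8391898886283
1 2990 [200.  16.  62.] [254. 157. 300.] [217. 106. 183.]
2 69 [573.  66.  62.] [595.  86.  78.] [581.  80.  71.]
3 385 [443.  78.  62.] [474. 104. 125.] [455.  95. 100.]
4 574 [385. 195.  62.] [415. 218. 125.] [396. 212.  96.]
5 479 [625. 204.  62.] [657. 226. 136.] [634. 219. 104.]
6 182 [408. 349.  62.] [432. 370.  78.] [417. 363.  72.]
7 11845 [200. 378.  62.] [376. 553.  87.] [276. 476.  73.]
8 4856 [373. 567.  69.] [496. 700.  75.] [432. 649.  72.]
9 9960 [264. 639. 111.] [346. 700. 256.] [293. 680. 190.]
```

View pics/top_scene0.png

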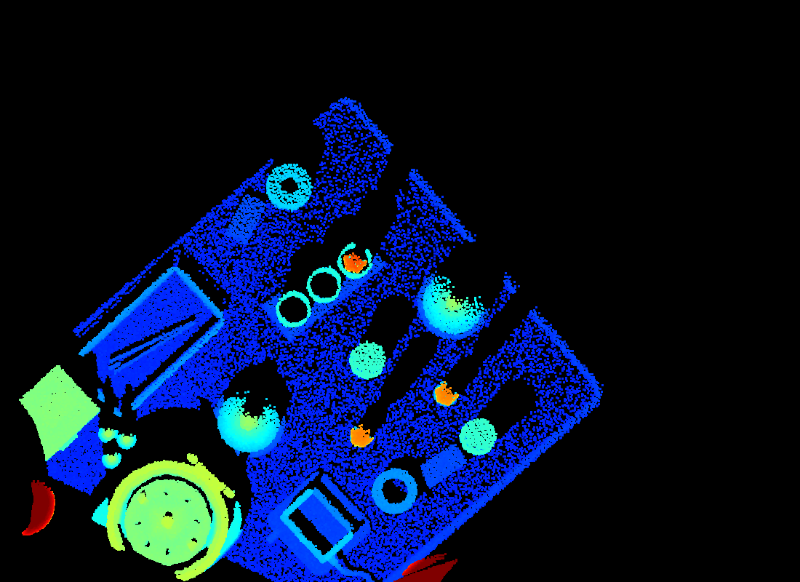

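>>> drive_tool(series=[93, -40, 0, 42, 0, 0, 0, 93, -40, 0, 42, 0, 0, 0, 93, -40, 0, 42, 0, 0, 0, 93, -40, 0, 42, 0, 0, 0, 93, -40, 0, 42, 0, 0, 0, 93, -40, 0, 42, 0, 0, 0, 93, -40, 0, 42, 0, 0, 0, 93, -40, 0, 42, 0, 0, 0, 93, -49, 0, 18, 0, 0, 0, 93, -49, 0, 18, 0, 0, 0])

```text
time_s: 1.4
tool_pos: [446.3, -80.1, 402.2]
tcp_rot: [-0.587, 0.395, -0.392, 0.588]
wrist_force: [1.4, -0.1, 0.1]
finger_gap: 92.9
```

>>> drive_tool(series=[93, -47, 0, 17, 0, 0, 0, 93, -47, 0, 17, 0, 0, 0, 93, -47, 0, 17, 0, 0, 0, 93, -47, 0, 17, 0, 0, 0, 93, -47, 0, 17, 0, 0, 0, 93, -47, 0, 17, 0, 0, 0, 93, 0, 20, 0, 0, 0, 0, 93, 0, 20, 0, 0, 0, 0, 93, 0, 0, 0, 0, 0, 0, 93, 0, 0, 0, 0, 0, 0])

```text
time_s: 2.65
tool_pos: [429.8, 230.3, 360.5]
tcp_rot: [-0.587, 0.394, -0.392, 0.589]
wrist_force: [0.5, 0.6, 1.1]
finger_gap: 93.0
```

```bash
python3 - <<'E'
from h import *
c=snap('wrist','w1');print(np.round(c['T'],3).tolist(),manip.observe()['joints'])
E
```

```text
[[0.381, -0.89, -0.249, 498.673], [-0.924, -0.368, -0.099, 259.405], [-0.004, 0.267, -0.964, 339.304], [0.0, 0.0, 0.0, 1.0]] [ 0.43868136 -0.28758822  1.89121243  0.00366921  1.53810651  1.61681834]
```

View pics/w1.png

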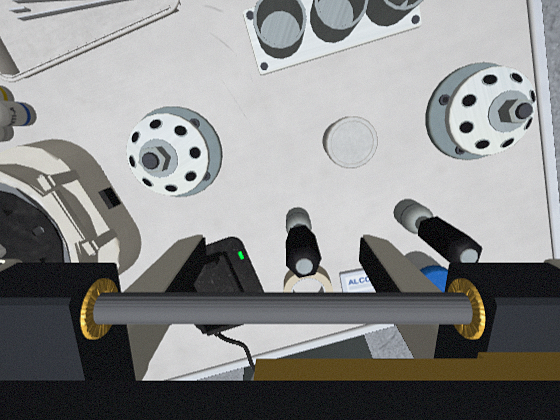

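```bash
python3 - <<'E'
from h import *
im=cv2.imread('pics/w1.png')
def cr(x,y,s,k):return cv2.resize(im[y:y+s,x:x+s],(k*s,k*s),interpolation=cv2.INTER_CUBIC)
a=np.hstack([cr(123,130,60,6)[:360,:360],cr(485,82,60,6)]);cv2.imwrite('pics/z1.png',a)
b=np.hstack([cr(262,190,90,4),cr(385,185,90,4)]);cv2.imwrite('pics/z2.png',b)
E
```

```text
(no output)
```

View pics/z1.png

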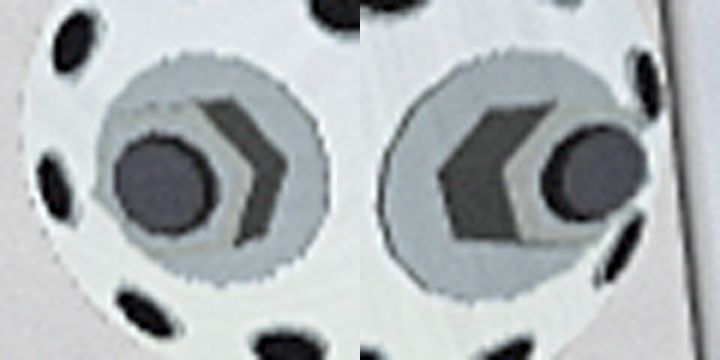

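View pics/z2.png

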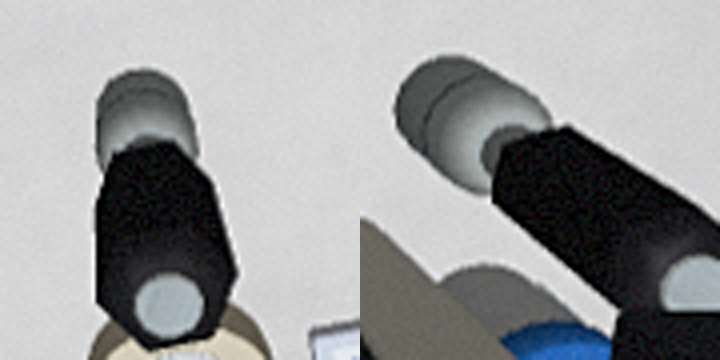

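```bash
cat >> h.py <<'E'
def ray(c,u,v,z):
    h=420;f=h/2/np.tan(np.radians(float(c['fov_y']))/2);T=np.array(c['T'])
    d=T[:3,:3]@np.array([(u-c['cx'])/f,(v-c['cy'])/f,1]);o=T[:3,3];return o+d*(z-o[2])/d[2]
E
python3 - <<'E'
from h import *
c=dict(np.load('pics/w1.npz'))
L=[(235,97),(287,165),(265,240)];Rr=[(490-360,107),(437-360,178),(460-360,240)]
for nm,Q,ox,oy in(('L',L,123,130),('R',Rr,485,82)):
    W=[ray(c,ox+x/6-.42,oy+y/6-.42,58) for x,y in Q]
    for i in(0,1):
        d=W[i+1]-W[i];print(nm,np.round(W[i],1),np.linalg.norm(d)*3**.5,np.degrees(np.arctan2(d[1],d[0]))%60)
# stud top center
print('studL',ray(c,123+162/6-.4,130+187/6-.4,78),'studR',ray(c,485+238/6-.4,82+168/6-.4,78))
# washer ellipse: L center
P=pts(c)
# handle tops z 124-125 plane
print('A top',ray(c,262+170/4,190+305/4,125),'B top',ray(c,465,253,125))
# depth points
for nm,ctr,r in(('A',(398,203),25),('B',(457,88),25)):
    q=P[(np.hypot(P[...,0]-ctr[0],P[...,1]-ctr[1])<r)&(c['z_map']>0)]
    for lo,hi in((4,24),(120,130)):
        s=q[(q[:,2]>lo)&(q[:,2]<hi)];print(nm,lo,len(s),s.min(0).round(1) if len(s) else '',s.max(0).round(1) if len(s) else '',np.median(s,0).round(1) if len(s) else '')
for nm,ctr in(('L',(420,359)),('R',(584,76))):
    q=P[(np.hypot(P[...,0]-ctr[0],P[...,1]-ctr[1])<25)&(c['z_map']>0)]
    s=q[q[:,2]>76.3];print(nm,len(s),s.mean(0),s.min(0),s.max(0))
# socket circle fits
from scipy.optimize import least_squares
for nm,ctr in(('A',(398,203)),('B',(457,88))):
    S=[]
    for n in('scene0','side0','w1'):
        cc=dict(np.load(f'pics/{n}.npz'));p=pts(cc).reshape(-1,3)
        q=p[(np.hypot(p[:,0]-ctr[0],p[:,1]-ctr[1])<28)&(p[:,2]>5)&(p[:,2]<22)]
        r=least_squares(lambda x:np.hypot(q[:,0]-x[0],q[:,1]-x[1])-x[2],[*ctr,15],loss='soft_l1',f_scale=.7)
        print(nm,n,len(q),r.x.round(2),r.cost)
E
```

```text
L [435.2 356.2  58. ] 21.933494952903075 56.22194125491836
L [428.1 345.7  58. ] 22.1000595845516 0.8011816325322343
R [592.2  82.7  58. ] 20.275155198458737 52.03311040434599
R [580.6  84.3  58. ] 18.002711798370978 52.56118345943037
studL [423.04650968 355.56780581  78.        ] studR [584.4585124   76.78610656  78.        ]
A top [402.58353787 201.56240194 125.        ] B top [461.22994398  90.05010656 125.        ]
A 4 112 [400.5 191.8   4. ] [416.5 216.1  23.9] [413.8 208.8  14.3]
A 120 564 [389.9 190.7 120. ] [415.  213.2 126.1] [403.9 202.7 122.7]
B 4 211 [444.4  81.3   4. ] [475.7 101.3  23.9] [463.6  98.6  14. ]
B 120 500 [450.6  74.  120. ] [472.6  97.  125.8] [461.9  88.6 122.8]
L 117 [422.84980281 356.45481774  77.01465212] [416.65082197 350.81273346  76.31378304] [429.36809125 362.62434109  78.55813545]
R 102 [584.73594508  74.49917458  77.05729762] [579.09777543  69.54531592  76.30308198] [590.25971752  79.57352027  79.28637105]
A scene0 127 [402.23 202.3   13.84] 21.934285508053364
A side0 134 [400.71 201.34  13.85] 41.739204398501684
A w1 93 [402.2  201.76  14.11] 2.5708382208588625
B scene0 126 [459.84  85.82  15.54] 36.96566218739263
B side0 43 [458.6   85.08  14.87] 16.567361045436012
B w1 183 [459.88  84.83  15.75] 8.877702534878386
```

```bash
cat > fit.py <<'E'
from h import *
from scipy.optimize import least_squares
def hexd(p,x,y,th,af):
    a=th+np.arange(6)*np.pi/3; d=np.stack([(p[:,0]-x)*np.cos(t)+(p[:,1]-y)*np.sin(t) for t in a],1)
    return d.max(1)-af/2
def fit(p,ctr,af):
    best=None
    for th in np.radians(np.arange(0,60,5)):
        r=least_squares(lambda v:hexd(p,v[0],v[1],v[2],af),[*ctr,th],loss='soft_l1',f_scale=.5)
        if best is None or r.cost<best.cost:best=r
    return best.x[:2].round(2),round(np.degrees(best.x[2])%60,1),round(best.cost/len(p),3)
if __name__=='__main__':
  for nm,ctr,af,zl,zh in(('A',(402,202),26,64,112),('B',(460,86),26,64,112),('nutL',(422,357),22,60,70),('nutL19',(422,357),19,60,70),('nutR',(584,76),19,60,70)):
   for n in('scene0','side0','w1'):
    c=dict(np.load(f'pics/{n}.npz'));p=pts(c).reshape(-1,3)
    q=p[(np.hypot(p[:,0]-ctr[0],p[:,1]-ctr[1])<22)&(p[:,2]>zl)&(p[:,2]<zh)]
    if len(q)>20: print(nm,n,len(q),fit(q,ctr,af))
E
python3 fit.py
python3 - <<'E'
from h import *
# stand cups
c=dict(np.load('pics/w1.npz'))
for n in('scene0','side0','w1'):
    c=dict(np.load(f'pics/{n}.npz'));p=pts(c).reshape(-1,3)
    q=p[(p[:,2]>51)&(p[:,2]<57)&(p[:,0]>540)&(p[:,0]<680)&(p[:,1]>180)&(p[:,1]<360)]
    from scipy.optimize import least_squares
    # known row: fit cup1,cup2 rings
    M=np.zeros((180,140),np.uint8);M[(q[:,1]-180).astype(int),(q[:,0]-540).astype(int)]=1
    k,L,s,ce=cv2.connectedComponentsWithStats(cv2.dilate(M,np.ones((5,5))))
    lab=L[(q[:,1]-180).astype(int),(q[:,0]-540).astype(int)]
    for i in range(1,k):
        g=q[lab==i]
        if len(g)<40: continue
        r=least_squares(lambda x:np.hypot(g[:,0]-x[0],g[:,1]-x[1])-x[2],[*g.mean(0)[:2],21.5],loss='soft_l1');print(n,len(g),r.x.round(1))
E
```

```text
A scene0 434 (array([402.24, 202.14]), np.float64(35.0), np.float64(0.173))
A side0 417 (array([400.72, 201.06]), np.float64(35.3), np.float64(0.236))
A w1 611 (array([402.26, 201.77]), np.float64(35.3), np.float64(0.017))
B scene0 350 (array([460.09,  85.38]), np.float64(43.6), np.float64(0.224))
B side0 274 (array([458.29,  84.18]), np.float64(45.9), np.float64(0.295))
B w1 951 (array([459.85,  84.76]), np.float64(44.1), np.float64(0.052))
nutL scene0 77 (array([422.23, 357.47]), np.float64(30.2), np.float64(0.163))
nutL side0 81 (array([420.41, 356.6 ]), np.float64(31.3), np.float64(0.18))
nutL w1 110 (array([422.47, 357.04]), np.float64(30.5), np.float64(0.029))
nutL19 scene0 77 (array([420.38, 358.2 ]), np.float64(32.3), np.float64(0.208))
nutL19 side0 81 (array([419.63, 358.16]), np.float64(31.4), np.float64(0.217))
nutL19 w1 110 (array([423.42, 355.59]), np.float64(30.5), np.float64(0.072))
nutR scene0 48 (array([585.4 ,  74.58]), np.float64(14.5), np.float64(0.328))
nutR side0 39 (array([584.54,  73.77]), np.float64(34.7), np.float64(0.404))
nutR w1 190 (array([585.4 ,  74.06]), np.float64(18.2), np.float64(0.066))
scene0 79 [641.6 211.7  21.2]
scene0 119 [608.  254.   21.4]
scene0 132 [574.5 296.5  21.4]
side0 66 [640.2 211.4  21. ]
side0 84 [606.6 253.8  21.2]
side0 99 [573.4 296.1  21.3]
w1 166 [643.6 211.3  22.8]
w1 310 [609.1 252.9  21.4]
w1 449 [575.5 295.   21.2]
```

```bash
cat > plan.py <<'E'
import sys;from h import *
from scipy.spatial.transform import Rotation as R
def plan(x,y,z,yaw,n):
    # target: tool y straight down, tool x azimuth yaw(deg)
    s=manip.observe();p=np.array(s['tool_pos']);r=R.from_quat(s['tcp_rot'])
    a=np.radians(yaw);X=np.array([np.cos(a),np.sin(a),0]);Y=np.array([0,0,-1.]);rt=R.from_matrix(np.stack([X,Y,np.cross(X,Y)],1))
    m=r.as_matrix();print('now',p.round(1),'yaw',np.degrees(np.arctan2(m[1,0],m[0,0])).round(2),'down',m[:,1].round(4),'F',np.round(s['wrist_force'],1),'T',np.round(s['ft_torque'],2),'gap',round(s['finger_gap'],1),'t',s['time_s'])
    rv=(r.inv()*rt).as_rotvec();d=(np.array([x,y,z])-p)/n
    for i in range(n):
        ri=r*R.from_rotvec(rv*i/n)
        print((ri.inv().apply(d)).round(1).tolist(),(rv/n).round(4).tolist())
    print('direct final-frame',rt.inv().apply(d*n).round(1))
if __name__=='__main__':
    a=list(map(float,sys.argv[1:]));plan(*a[:4],int(a[4]))
E
python3 plan.py 402.2 201.9 340 -84.8 3
```

```text
now [429.8 230.3 360.4] yaw -67.51 down [-0.0017  0.0033 -1.    ] F [ 0.1 -1.2 -0.4] T [-0.01 -0.04  0.07] gap 92.9 t 2.7
[5.2, 6.8, -12.1] [0.0003, 0.1006, -0.0012]
[6.4, 6.8, -11.5] [0.0003, 0.1006, -0.0012]
[7.5, 6.8, -10.8] [0.0003, 0.1006, -0.0012]
direct final-frame [ 25.8  20.4 -30. ]
```

>>> drive_tool(series=[93, 5.2, 6.8, -12.1, 0, 0.1, -0.001, 93, 6.4, 6.8, -11.5, 0, 0.1, -0.001, 93, 7.5, 6.8, -10.8, 0, 0.1, -0.001, 93, 0, 0, 0, 0, 0, 0, 93, 0, 20, 0, 0, 0, 0, 93, 0, 20, 0, 0, 0, 0, 93, 0, 20, 0, 0, 0, 0, 93, 0, 18, 0, 0, 0, 0, 60, 0, 0, 0, 0, 0, 0, 60, 0, 0, 0, 0, 0, 0])

```text
time_s: 3.95
tool_pos: [403.7, 200.2, 259.3]
tcp_rot: [-0.521, 0.477, -0.477, 0.523]
wrist_force: [-0.5, -0.9, -0.7]
finger_gap: 77.2
```

```bash
python3 plan.py 402.2 201.9 262 -84.8 1
```

```text
now [403.7 200.2 259.3] yaw -84.89 down [ 0.003   0.0022 -1.    ] F [-0.5 -0.9 -0.7] T [ 0.09  0.02 -0.04] gap 77.2 t 3.95
[-1.8, -2.7, -1.4] [-0.0032, -0.0015, -0.0019]
direct final-frame [-1.8 -2.7 -1.4]
```

>>> drive_tool(series=[40, -1.8, -2.7, -1.4, -0.003, -0.001, -0.002, 35, 0, 0, 0, 0, 0, 0, 15, 0, 0, 0, 0, 0, 0, 15, 0, 0, 0, 0, 0, 0, 15, 0, 0, 0, 0, 0, 0, 15, 0, 0, 0, 0, 0, 0, 15, 0, 0, 0, 0, 0, 0, 15, 0, 0, 0, 0, 0, 0, 15, 0, -10, 0, 0, 0, 0, 15, 0, -20, 0, 0, 0, 0])

```text
time_s: 5.2
tool_pos: [402.0, 202.0, 293.8]
tcp_rot: [0.522, -0.477, 0.477, -0.522]
wrist_force: [0.1, 0.4, -1.9]
finger_gap: 25.8
```

```bash
python3 plan.py 422.4 357.1 350 -89.5 5;  python3 - <<'E'
from h import *
snap('side','s2');c=snap('wrist','w2')
E
```

```text
now [402.  202.  293.8] yaw -84.8 down [-2.e-04 -4.e-04 -1.e+00] F [ 0.1  0.4 -1.9] T [ 0.01 -0.02  0.02] gap 25.8 t 5.2
[-30.5, -11.3, 6.9] [0.0001, 0.0164, 0.0001]
[-30.6, -11.2, 6.4] [0.0001, 0.0164, 0.0001]
[-30.7, -11.2, 5.9] [0.0001, 0.0164, 0.0001]
[-30.8, -11.2, 5.4] [0.0001, 0.0164, 0.0001]
[-30.9, -11.2, 4.9] [0.0001, 0.0164, 0.0001]
direct final-frame [-154.9  -56.2   21.8]
```

View pics/s2.png

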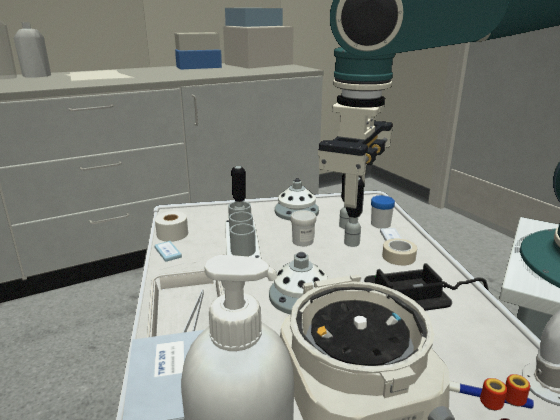

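View pics/w2.png

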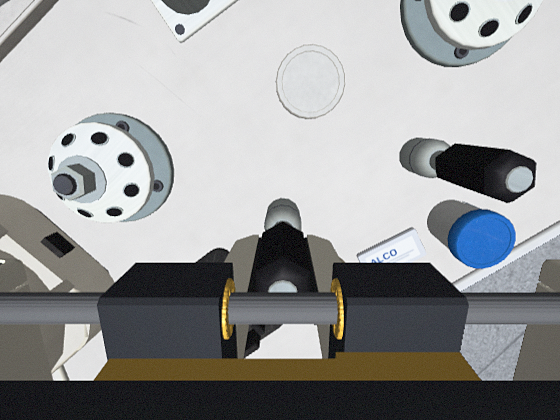

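```bash
python3 - <<'E'
from fit import *
c=dict(np.load('pics/w2.npz'));p=pts(c).reshape(-1,3)
def sel(ctr,r,zl,zh): return p[(np.hypot(p[:,0]-ctr[0],p[:,1]-ctr[1])<r)&(p[:,2]>zl)&(p[:,2]<zh)]
q=sel((402,202),22,92,110);print('held handle',len(q),fit(q,(402,202),26))
q=sel((402,202),22,36,52)
r=least_squares(lambda x:np.hypot(q[:,0]-x[0],q[:,1]-x[1])-14.25,[402,202],loss='soft_l1',f_scale=.5);print('socket',len(q),r.x)
q=sel((402,202),22,20,100);print('lowest',np.sort(q[:,2])[:5])
q=sel((422,357),22,60,70);print('nut',len(q),fit(q,(422,357),22))
q=sel((460,85),22,64,112);print('B',len(q),fit(q,(460,85),26))
q=sel((460,85),22,4,22);r=least_squares(lambda x:np.hypot(q[:,0]-x[0],q[:,1]-x[1])-x[2],[460,85,15],loss='soft_l1',f_scale=.5);print('B socket',len(q),r.x)
E
```

```text
held handle 303 (array([402.23, 203.02]), np.float64(35.6), np.float64(0.071))
socket 159 [402.00280878 202.97682691]
lowest [31.95087642 32.09016785 32.28661292 32.30518942 32.70060719]
nut 296 (array([422.46, 356.89]), np.float64(30.1), np.float64(0.05))
B 1903 (array([459.75,  84.66]), np.float64(44.2), np.float64(0.043))
B socket 283 [459.88834619  84.74102481  15.64482986]
```

>>> drive_tool(series=[15, 0, -30, 0, 0, 0, 0, 15, 0, -29, 0, 0, 0, 0, 15, -30.5, 0, 6.9, 0, 0.0164, 0, 15, -30.6, 0, 6.4, 0, 0.0164, 0, 15, -30.7, 0, 5.9, 0, 0.0164, 0, 15, -30.8, 0, 5.4, 0, 0.0164, 0, 15, -30.9, 0, 4.9, 0, 0.0164, 0, 15, 0, 0, 0, 0, 0, 0, 15, 0, 0, 0, 0, 0, 0, 15, 0, 0, 0, 0, 0, 0])

```text
time_s: 6.55
tool_pos: [423.2, 360.9, 352.8]
tcp_rot: [-0.501, 0.498, -0.499, 0.502]
wrist_force: [0.0, 0.5, -2.1]
finger_gap: 26.0
```

```bash
python3 plan.py 422.4 356.7 343 -89.7 2
```

```text
now [423.2 360.9 352.8] yaw -89.72 down [ 2.e-03 -6.e-04 -1.e+00] F [ 0.   0.5 -2.1] T [ 0.06  0.04 -0.02] gap 26.0 t 6.55
[2.1, 4.9, -0.4] [-0.001, -0.0002, 0.0003]
[2.1, 4.9, -0.4] [-0.001, -0.0002, 0.0003]
direct final-frame [ 4.2  9.8 -0.8]
```

>>> drive_tool(series=[15, 2.1, 2.5, -0.4, -0.001, 0, 0, 15, 2.1, 2.5, -0.4, -0.001, 0, 0, 15, 0, 0, 0, 0, 0, 0, 15, 0, 3, 0, 0, 0, 0, 15, 0, 3, 0, 0, 0, 0, 15, 0, 2, 0, 0, 0, 0, 15, 0, 2, 0, 0, 0, 0, 15, 0, 2, 0, 0, 0, 0, 15, 0, 2, 0, 0, 0, 0, 15, 0, 0, 0, 0, 0, 0])

```text
time_s: 7.8
tool_pos: [422.5, 355.5, 334.5]
tcp_rot: [-0.5, 0.499, -0.499, 0.502]
wrist_force: [-0.7, -0.4, -0.4]
finger_gap: 25.6
```

```bash
python3 plan.py 422.4 356.7 336 -89.7 1
python3 - <<'E'
from fit import *
c=snap('wrist','w3');p=pts(c).reshape(-1,3)
def sel(ctr,r,zl,zh): return p[(np.hypot(p[:,0]-ctr[0],p[:,1]-ctr[1])<r)&(p[:,2]>zl)&(p[:,2]<zh)]
q=sel((422,357),20,76,96);
r=least_squares(lambda x:np.hypot(q[:,0]-x[0],q[:,1]-x[1])-14.25,[422,357],loss='soft_l1',f_scale=.5);print('socket',len(q),r.x)
q=sel((422,357),20,59,69);print('nut',len(q),fit(q,(422,357),22) if len(q)>20 else '')
im=cv2.imread('pics/w3.png');cv2.imwrite('pics/z3.png',cv2.resize(im[160:330,190:370],None,fx=3.3,fy=3.3,interpolation=2))
E
```

```text
now [422.5 355.5 334.5] yaw -89.78 down [ 0.0026  0.0025 -1.    ] F [-0.7 -0.4 -0.4] T [-0.07  0.33 -0.04] gap 25.6 t 7.8
[-1.2, -1.5, -0.1] [-0.0026, -0.0014, -0.0025]
direct final-frame [-1.2 -1.5 -0.1]
socket 211 [422.01922102 356.83111462]
nut 8
```

View pics/z3.png

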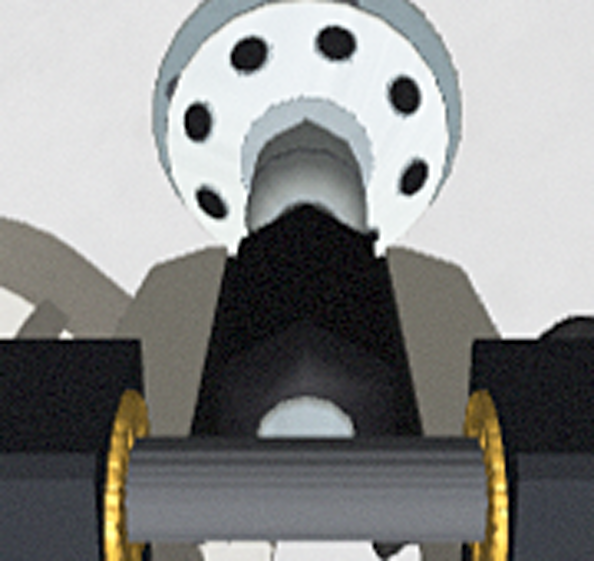

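>>> drive_tool(series=[15, -0.8, 0, 0, -0.002, 0, -0.002, 15, 0, 2, 0, 0, 0, 0, 15, 0, 2, 0, 0, 0, 0, 15, 0, 3, 0, 0, 0, 0, 15, 0, 3, 0, 0, 0, 0, 15, 0, 3, 0, 0, 0, 0, 15, 0, 3, 0, 0, -0.04, 0, 15, 0, 3, 0, 0, 0.08, 0, 15, 0, 3, 0, 0, -0.04, 0, 15, 0, 2, 0, 0, 0, 0])

```text
time_s: 9.1
tool_pos: [425.1, 355.2, 332.6]
tcp_rot: [-0.493, 0.495, -0.504, 0.508]
wrist_force: [-3.6, -5.5, 15.6]
finger_gap: 26.1
```

```bash
python3 plan.py 422.4 356.7 380 -89.7 1
python3 - <<'E'
from fit import *
c=snap('wrist','w4')
im=cv2.imread('pics/w4.png');cv2.imwrite('pics/z4.png',cv2.resize(im[160:330,190:370],None,fx=3.3,fy=3.3,interpolation=2))
c=snap('side','s4')
im=cv2.imread('pics/s4.png');cv2.imwrite('pics/z4s.png',cv2.resize(im[150:330,210:390],None,fx=3.3,fy=3.3,interpolation=2))
E
```

```text
now [425.1 355.2 332.6] yaw -89.86 down [ 0.0232  0.0051 -0.9997] F [-3.6 -5.5 15.6] T [-1.33  0.99 -0.07] gap 26.1 t 9.1
[-1.7, -47.5, -1.6] [-0.0232, -0.0029, -0.005]
direct final-frame [ -1.5 -47.4  -2.7]
```

View pics/z4.png

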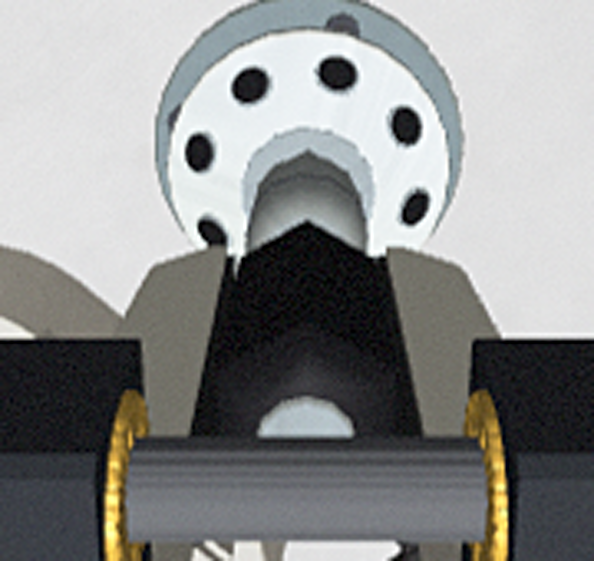

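View pics/z4s.png

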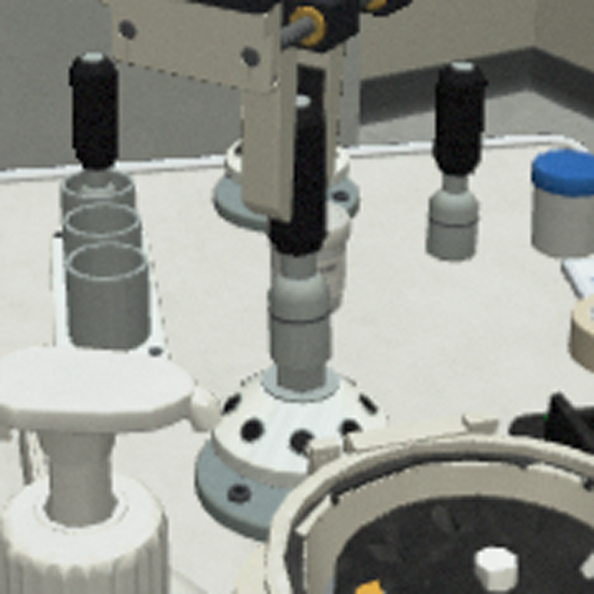

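>>> drive_tool(series=[15, 0, -10, 0, -0.01, 0, -0.002, 15, 0, -20, -2, -0.013, -0.003, -0.003, 15, 0, -20, 0, 0, 0, 0, 15, 6, 0, 15, 0, 0, 0, 15, 15, 0, 37, 0, 0, 0, 15, 15, 0, 37, 0, 0, 0, 15, 14, 0, 37, 0, 0, 0, 15, 8, 0, 20, 0, 0, 0, 15, 0, 0, 0, 0, 0, 0, 15, 0, 0, 0, 0, 0, 0])

```text
time_s: 10.45
tool_pos: [576.2, 294.1, 379.4]
tcp_rot: [0.503, -0.499, 0.498, -0.499]
wrist_force: [-1.1, -0.7, -2.3]
finger_gap: 26.3
```

```bash

python3 - <<'E'
from fit import *
c=snap('wrist','w5');p=pts(c).reshape(-1,3);t=manip.observe()['tool_pos']
def sel(ctr,r,zl,zh): return p[(np.hypot(p[:,0]-ctr[0],p[:,1]-ctr[1])<r)&(p[:,2]>zl)&(p[:,2]<zh)]
m=t[2]-262
q=sel(t[:2],20,m+3,m+22);print(np.sort(q[:,2])[:3],m)
r=least_squares(lambda x:np.hypot(q[:,0]-x[0],q[:,1]-x[1])-14.25,t[:2],loss='soft_l1',f_scale=.5);print('socket',len(q),r.x)
q=sel((575,296),26,51,57)
if len(q)>50:
  r=least_squares(lambda x:np.hypot(q[:,0]-x[0],q[:,1]-x[1])-x[2],[575,296,21],loss='soft_l1',f_scale=.5);print('cup2',len(q),r.x)
E
python3 plan.py 575 295.3 350 -89.7 2
```

```text
[120.52076146 120.61818218 120.75800551] 117.44049373153126
socket 144 [567.09085728 293.9508376 ]
cup2 300 [576.36222436 295.33677019  21.2401153 ]
now [576.1 294.2 379.4] yaw -89.71 down [-0.0052 -0.0032 -1.    ] F [-0.2  0.1 -2.8] T [ 0.05 -0.02  0.  ] gap 25.5 t 10.5
[-0.6, 14.7, -0.5] [0.0026, -0.0001, 0.0016]
[-0.6, 14.7, -0.5] [0.0026, -0.0001, 0.0016]
direct final-frame [-1.1 29.4 -1.1]
```

View pics/w5.png

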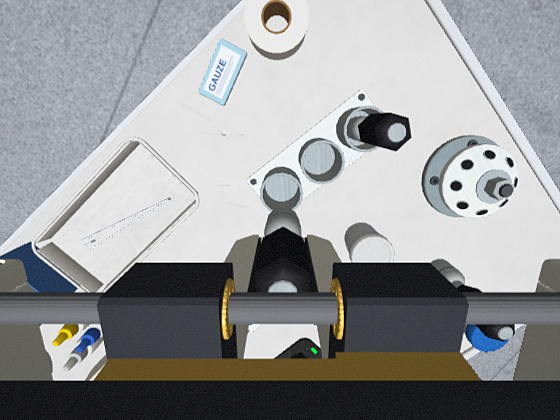

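```bash
cat > axis.py <<'E'
from fit import *
def axis(c,rad,off=262,verbose=True):
    """fit tool axis: cylinder socket (rad) + neck profile with lateral centre linear in z"""
    p=pts(c).reshape(-1,3);t=manip.observe()['tool_pos'];m=t[2]-off
    d=np.hypot(p[:,0]-t[0],p[:,1]-t[1]);s=p[(d<26)&(p[:,2]>m+2)&(p[:,2]<m+23)]
    h=p[(d<26)&(p[:,2]>m+60)&(p[:,2]<m+78)]
    r=least_squares(lambda x:np.hypot(s[:,0]-x[0],s[:,1]-x[1])-rad,t[:2],loss='soft_l1',f_scale=.5).x
    print('mouth z exp',m.round(1),'socket',len(s),s[:,2].mean().round(1),r.round(2))
    f=fit(h,t[:2],26);print('handle',len(h),h[:,2].mean().round(1),f)
    dz=h[:,2].mean()-s[:,2].mean();print('tilt (dx,dy per z):',((f[0]-r)/dz).round(4),'rad')
E
python3 - <<'E'
from axis import *
axis(dict(np.load('pics/w5.npz')),14.25)
E
```

```text
mouth z exp 117.4 socket 166 129.8 [567.12 293.92]
handle 367 188.8 (array([571.68, 294.24]), np.float64(30.3), np.float64(0.514))
tilt (dx,dy per z): [0.0773 0.0054] rad
```

>>> drive_tool(series=[15, -0.4, 3, -3.5, 0.026, 0, 0, 15, -0.4, 3, -3.5, 0.026, 0, 0, 15, -0.4, 3, -3.5, 0.026, 0, 0, 15, 0, 0, 0, 0, 0, 0, 15, 0, 10, -0.8, 0, 0, 0, 15, 0, 10, -0.8, 0, 0, 0, 15, 0, 10, -0.8, 0, 0, 0, 15, 0, 0, 0, 0, 0, 0, 15, 0, 0, 0, 0, 0, 0, 15, 0, 0, 0, 0, 0, 0])

```text
time_s: 11.75
tool_pos: [563.4, 296.3, 337.4]
tcp_rot: [-0.483, 0.478, -0.518, 0.52]
wrist_force: [-0.1, 0.3, -3.4]
finger_gap: 25.8
```

```bash

python3 - <<'E'
from axis import *
axis(snap('wrist','w6'),14.25)
E
python3 plan.py 564 295.3 300 -89.7 1
```

```text
mouth z exp 75.5 socket 145 87.7 [600.62 296.36]
handle 283 146.5 (array([599.29, 296.59]), np.float64(0.1), np.float64(1.002))
tilt (dx,dy per z): [-0.0226  0.0039] rad
now [563.4 296.3 337.5] yaw -89.59 down [ 0.0784 -0.0023 -0.9969] F [ 0.5  1.  -1.9] T [-0.03  0.11  0.06] gap 26.0 t 11.8
[0.9, 37.4, -2.3] [-0.0784, 0.0021, 0.0028]
direct final-frame [ 1.  37.5  0.6]
```

```bash

sed -i "s/t=manip.observe()\['tool_pos'\];m=t\[2\]-off/s0=manip.observe();from_=__import__('scipy.spatial.transform',fromlist=['Rotation']).Rotation.from_quat(s0['tcp_rot']).as_matrix();t=np.array(s0['tool_pos'])+from_[:,1]*167;t[2]=s0['tool_pos'][2];m=t[2]-off/" axis.py
python3 - <<'E'
from axis import *
axis(dict(np.load('pics/w6.npz')),14.25)
E
```

```text
mouth z exp 75.5 socket 159 87.5 [574.99 296.29]
handle 323 147.0 (array([574.58, 296.54]), np.float64(29.8), np.float64(0.279))
tilt (dx,dy per z): [-0.0069  0.0042] rad
```

View pics/w6.png

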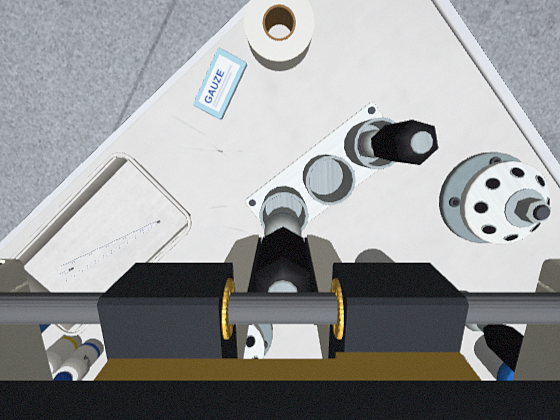

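>>> drive_tool(series=[15, 0.5, 8, -0.6, 0, 0, 0, 15, 0.4, 9, -0.7, 0, 0, 0, 15, 0, 9, -0.7, 0, 0, 0, 15, 0, 9, -0.7, 0, 0, 0, 15, 0, 9, -0.7, 0, 0, 0, 15, 0, 6, -0.4, 0, 0, 0, 15, 0, 3, -0.2, 0, 0, 0, 15, 0, 3, -0.2, 0, 0, 0, 15, 0, 3, -0.2, 0, 0, 0, 15, 0, 2, -0.1, 0, 0, 0])

```text
time_s: 13.05
tool_pos: [563.7, 295.2, 272.4]
tcp_rot: [-0.482, 0.477, -0.518, 0.521]
wrist_force: [-2.3, -1.7, 14.0]
finger_gap: 25.9
```

```bash

python3 - <<'E'
from axis import *
axis(snap('wrist','w7'),14.25);snap('scene','c7')
im=cv2.imread('pics/c7.png');cv2.imwrite('pics/z7.png',cv2.resize(im[120:320,160:400],None,fx=3,fy=3,interpolation=2))
E
python3 plan.py 563.4 295.3 271 -89.7 1
```

```text
mouth z exp 10.6 socket 399 23.8 [584.29 295.18]
handle 329 82.3 (array([575.09, 295.53]), np.float64(30.0), np.float64(0.351))
tilt (dx,dy per z): [-0.1571  0.0059] rad
now [563.7 295.2 272.6] yaw -89.58 down [ 0.0789 -0.002  -0.9969] F [-0.2 -0.5  0.3] T [-0.09  0.16  0.02] gap 26.1 t 13.15
[-0.1, 1.5, -0.4] [-0.079, 0.0021, 0.0025]
direct final-frame [-0.1  1.6 -0.3]
```

View pics/z7.png

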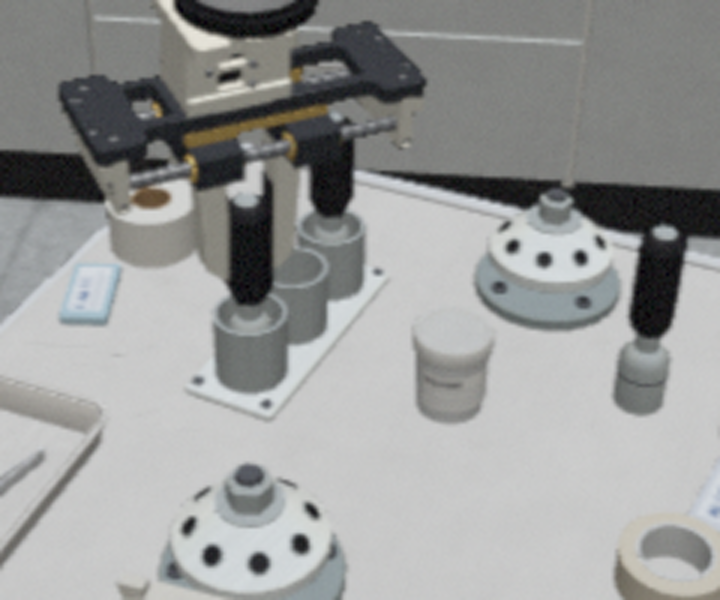

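>>> drive_tool(series=[60, 0, 0, 0, 0, 0, 0, 70, 0, 0, 0, 0, 0, 0, 70, 0, 0, 0, 0, 0, 0, 70, 0, -15, 0, 0, 0, 0, 80, 0, -30, 0, 0, 0, 0, 80, 0, -40, 0, 0, 0, 0, 80, 0, -15, 0, -0.04, 0, 0, 80, 0, 0, 0, -0.04, 0, 0, 80, 0, 0, 0, 0, 0, 0, 80, 0, 0, 0, 0, 0, 0])

```text
time_s: 14.4
tool_pos: [554.8, 295.2, 382.9]
tcp_rot: [-0.501, 0.497, -0.499, 0.503]
wrist_force: [0.4, 0.1, -0.4]
finger_gap: 79.8
```

```bash

python3 - <<'E'
from fit import *
c=snap('wrist','w8');p=pts(c).reshape(-1,3)
q=p[(np.hypot(p[:,0]-575,p[:,1]-295)<20)&(p[:,2]>72)];print(len(q),q[:,2].max())
for a,b in((74,95),(100,124)):
  s=q[(q[:,2]>a)&(q[:,2]<b)];print(a,len(s),fit(s,(575,295),26))
E
python3 plan.py 459.9 84.9 362 -76 5
```

```text
17133 322.41959447378156
74 87 (array([576.05, 295.21]), np.float64(30.1), np.float64(0.003))
100 130 (array([576.01, 295.19]), np.float64(30.1), np.float64(0.004))
now [554.8 295.3 382.9] yaw -89.57 down [ 3.2e-03 -1.0e-04 -1.0e+00] F [-0.5 -0.4  0.7] T [ 0.07  0.01 -0.04] gap 80.1 t 14.45
[41.9, 4.1, -19.3] [-0.0006, -0.0474, 0.0001]
[41.0, 4.1, -21.3] [-0.0006, -0.0474, 0.0001]
[39.9, 4.1, -23.2] [-0.0006, -0.0474, 0.0001]
[38.8, 4.1, -25.0] [-0.0006, -0.0474, 0.0001]
[37.5, 4.2, -26.8] [-0.0006, -0.0474, 0.0001]
direct final-frame [ 181.1   20.9 -143. ]
```

View pics/w8.png

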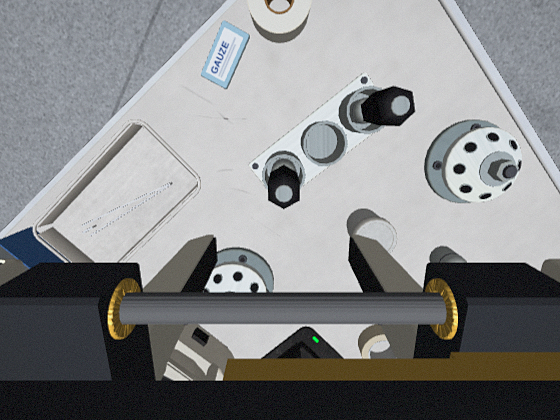

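>>> drive_tool(series=[80, 41.9, 0, -19.3, 0, -0.047, 0, 80, 41, 4, -21.3, 0, -0.047, 0, 80, 39.9, 4, -23.2, 0, -0.047, 0, 80, 38.8, 4, -25, 0, -0.047, 0, 70, 33, 4, -24, 0, -0.047, 0, 60, 0, 0, 0, 0, 0, 0, 60, 0, 0, 0, 0, 0, 0, 60, 0, 0, 0, 0, 0, 0, 60, 0, 0, 0, 0, 0, 0, 60, 0, 0, 0, 0, 0, 0])

```text
time_s: 15.7
tool_pos: [459.7, 86.3, 364.6]
tcp_rot: [-0.558, 0.431, -0.435, 0.56]
wrist_force: [-0.5, 0.7, 0.0]
finger_gap: 59.5
```

```bash
python3 plan.py 459.9 84.9 330 -75.9 2
```

```text
now [459.7  86.3 364.6] yaw -75.55 down [ 0.0052 -0.0017 -1.    ] F [-0.5  0.7  0. ] T [ 0.04  0.07 -0.05] gap 59.5 t 15.7
[0.7, 17.3, -0.1] [-0.0023, 0.0031, 0.0015]
[0.7, 17.3, -0.1] [-0.0023, 0.0031, 0.0015]
direct final-frame [ 1.4 34.6 -0.1]
```

>>> drive_tool(series=[60, 0.7, 10, 0, -0.002, 0.003, 0.002, 60, 0.7, 20, 0, -0.002, 0.003, 0.002, 60, 0, 22, 0, 0, 0, 0, 60, 0, 22, 0, 0, 0, 0, 60, 0, 18, 0, 0, 0, 0, 55, 0, 9, 0, 0, 0, 0, 50, 0, 2, 0, 0, 0, 0, 45, 0, 0, 0, 0, 0, 0, 45, 0, 0, 0, 0, 0, 0, 45, 0, 0, 0, 0, 0, 0])

```text
time_s: 16.95
tool_pos: [459.7, 85.1, 253.6]
tcp_rot: [0.558, -0.436, 0.434, -0.557]
wrist_force: [-0.1, -0.3, 0.5]
finger_gap: 45.1
```

```bash
python3 plan.py 459.9 84.9 258 -75.9 1
```

```text
now [459.7  85.1 253.6] yaw -75.93 down [-0.002   0.0014 -1.    ] F [-0.1 -0.3  0.5] T [-0.02  0.05  0.05] gap 45.1 t 16.95
[0.2, -4.4, 0.1] [0.0016, -0.0005, -0.0018]
direct final-frame [ 0.2 -4.4  0.1]
```

>>> drive_tool(series=[45, 0.2, -3, 0, 0.0016, 0, -0.0018, 15, 0, 0, 0, 0, 0, 0, 15, 0, 0, 0, 0, 0, 0, 15, 0, 0, 0, 0, 0, 0, 15, 0, 0, 0, 0, 0, 0, 15, 0, 0, 0, 0, 0, 0, 15, 0, 0, 0, 0, 0, 0, 15, 0, -10, 0, 0, 0, 0, 15, 0, -25, 0, 0, 0, 0, 15, 0, 0, 0, 0, 0, 0])

```text
time_s: 18.2
tool_pos: [459.7, 84.9, 293.6]
tcp_rot: [-0.557, 0.435, -0.435, 0.558]
wrist_force: [-0.5, -0.7, -3.1]
finger_gap: 26.1
```

```bash
python3 plan.py 422.4 356.7 347 -89.6 7
python3 - <<'E'
from axis import *
axis(snap('wrist','w9'),16,off=257)
E
```

```text
now [459.7  84.9 293.6] yaw -75.93 down [ 2.e-04 -0.e+00 -1.e+00] F [-0.5 -0.7 -3.1] T [-0.02  0.01  0.01] gap 26.1 t 18.2
[-39.0, -7.6, 4.3] [-0.0, 0.0341, 0.0]
[-39.1, -7.6, 2.9] [-0.0, 0.0341, 0.0]
[-39.2, -7.6, 1.6] [-0.0, 0.0341, 0.0]
[-39.2, -7.6, 0.3] [-0.0, 0.0341, 0.0]
[-39.2, -7.6, -1.1] [-0.0, 0.0341, 0.0]
[-39.1, -7.6, -2.4] [-0.0, 0.0341, 0.0]
[-39.0, -7.6, -3.7] [-0.0, 0.0341, 0.0]
direct final-frame [-272.1  -53.4  -35.4]
mouth z exp 35.2 socket 238 47.7 [459.05  85.23]
handle 460 107.7 (array([459.46,  85.39]), np.float64(43.9), np.float64(0.614))
tilt (dx,dy per z): [0.0068 0.0027] rad
```

View pics/w9.png

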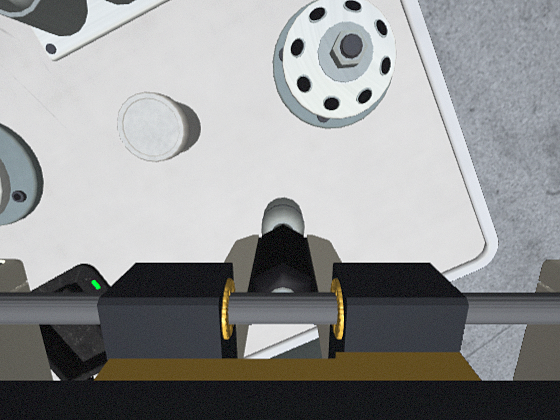

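>>> drive_tool(series=[15, 0, -25, 0, 0, 0, 0, 15, -39, -25, 4.3, 0, 0.034, 0, 15, -39, -5, 2.9, 0, 0.034, 0, 15, -39, 0, 1.6, 0, 0.034, 0, 15, -39, 0, 0.3, 0, 0.034, 0, 15, -39, 0, -1.1, 0, 0.034, 0, 15, -39, 0, -2.4, 0, 0.034, 0, 15, -28, 0, -3.7, 0, 0.034, 0, 15, -6, 0, 0, 0, 0, 0, 15, 0, 0, 0, 0, 0, 0])

```text
time_s: 19.5
tool_pos: [421.4, 358.6, 337.0]
tcp_rot: [0.504, -0.502, 0.499, -0.495]
wrist_force: [-0.2, 0.0, -2.4]
finger_gap: 25.6
```

```bash
python3 plan.py 422.4 356.7 347 -89.6 2
python3 - <<'E'
from fit import *
c=snap('wrist','w10');p=pts(c).reshape(-1,3)
q=p[(np.hypot(p[:,0]-422,p[:,1]-357)<22)&(p[:,2]>60)&(p[:,2]<70)];print(len(q), fit(q,(422,357),22) if len(q)>20 else '')
E
```

```text
now [421.4 358.6 337. ] yaw -90.06 down [-0.0124 -0.0059 -0.9999] F [-0.2  0.  -2.4] T [ 0.02 -0.01  0.03] gap 25.6 t 19.5
[1.0, -5.0, 0.4] [0.0062, -0.004, 0.0029]
[0.9, -5.0, 0.5] [0.0062, -0.004, 0.0029]
direct final-frame [  1.9 -10.    1. ]
71 (array([422.31, 356.86]), np.float64(30.5), np.float64(0.009))
```

>>> drive_tool(series=[15, 1, -2, 0.4, 0.006, -0.004, 0.003, 15, 1.1, 0, 0.4, 0.006, -0.004, 0.003, 15, 0, 0, 0, 0, 0, 0, 15, 0, 0, 0, 0, 0, 0, 15, 0, 0, 0, 0, 0, 0, 15, 0, 2, 0, 0, 0, 0, 15, 0, 3, 0, 0, 0, 0, 15, 0, 3, 0, 0, 0, 0, 15, 0, 0, 0, 0, 0, 0, 15, 0, 0, 0, 0, 0, 0])

```text
time_s: 20.8
tool_pos: [422.9, 354.0, 330.7]
tcp_rot: [-0.501, 0.499, -0.499, 0.502]
wrist_force: [-0.5, -1.0, -2.6]
finger_gap: 26.1
```

```bash
python3 plan.py 422.3 356.4 314 -89.5 1
```

```text
now [422.9 354.  330.7] yaw -89.7 down [ 8.e-04  6.e-04 -1.e+00] F [-0.5 -1.  -2.6] T [ 0.01  0.01 -0.01] gap 26.1 t 20.8
[-2.4, 16.7, -0.6] [-0.0008, -0.0035, -0.0006]
direct final-frame [-2.4 16.7 -0.6]
```

>>> drive_tool(series=[15, -1.7, -0.5, -0.4, 0, -0.003, 0, 15, 0, 0, 0, 0, 0, 0, 15, 0, 0, 0, 0, 0, 0, 15, 0, 2, 0, 0, 0, 0, 15, 0, 2, 0, 0, 0, 0, 15, 0, 2, 0, 0, 0, 0, 15, 0, 2, 0, 0, 0, 0, 15, 0, 2, 0, 0, 0, 0, 15, 0, 0, 0, 0, 0, 0, 15, 0, 0, 0, 0, 0, 0])

```text
time_s: 22.05
tool_pos: [422.4, 355.8, 320.5]
tcp_rot: [-0.502, 0.498, -0.498, 0.502]
wrist_force: [0.7, 0.2, -2.6]
finger_gap: 25.6
```

```bash
python3 plan.py 422.3 356.4 314 -89.5 1
python3 - <<'E'
from axis import *
axis(snap('wrist','w11'),16,off=256.6)
im=cv2.imread('pics/w11.png');cv2.imwrite('pics/z11.png',cv2.resize(im[160:330,190:370],None,fx=3.3,fy=3.3,interpolation=2))
E
```

```text
now [422.4 355.8 320.5] yaw -89.52 down [ 8.e-04  5.e-04 -1.e+00] F [ 0.7  0.2 -2.6] T [ 0.03  0.05 -0.01] gap 25.6 t 22.05
[-0.6, 6.5, -0.1] [-0.0008, -0.0003, -0.0005]
direct final-frame [-0.6  6.5 -0.1]
mouth z exp 63.9 socket 229 76.2 [421.91 356.67]
handle 562 135.8 (array([422.33, 356.64]), np.float64(30.4), np.float64(0.737))
tilt (dx,dy per z): [ 0.0071 -0.0006] rad
```

View pics/z11.png

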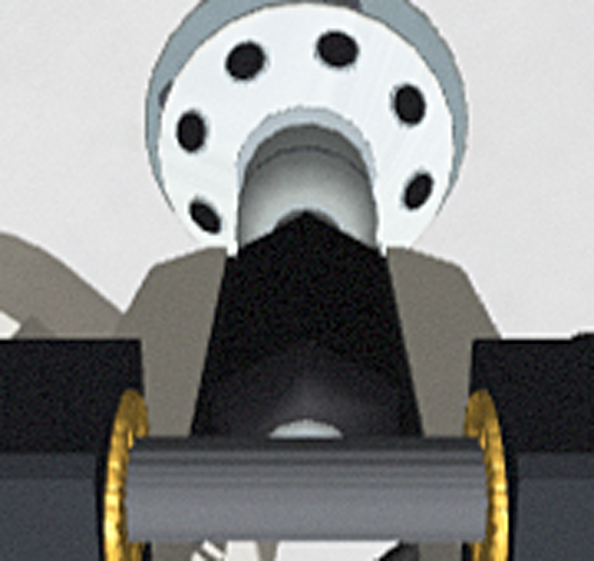

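>>> drive_tool(series=[15, 0, 2, 0, 0, 0, 0, 15, 0, 2, 0, 0, 0, 0, 15, 0, 1, 0, 0, 0, 0, 15, 0, 1, 0, 0, 0, 0, 15, 0, 1, 0, 0, 0, 0, 15, 0, 1, 0, 0, 0, 0, 15, 0, 1, 0, 0, 0, 0, 15, 0, 1, 0, 0, 0, 0, 15, 0, 1, 0, 0, 0, 0, 15, 0, 1, 0, 0, 0, 0])

```text
time_s: 23.35
tool_pos: [422.2, 355.6, 315.4]
tcp_rot: [-0.501, 0.498, -0.498, 0.503]
wrist_force: [-3.9, -3.8, 8.5]
finger_gap: 25.5
```

```bash
python3 plan.py 422.3 356.4 314 -89.5 1
python3 - <<'E'
from axis import *
axis(snap('wrist','w12'),16,off=256.6)
im=cv2.imread('pics/w12.png');cv2.imwrite('pics/z12.png',cv2.resize(im[160:330,190:370],None,fx=3.3,fy=3.3,interpolation=2))
E
```

```text
now [422.2 355.6 315.4] yaw -89.51 down [ 0.0029  0.0018 -1.    ] F [-3.9 -3.8  8.5] T [-0.8   1.05 -0.02] gap 25.5 t 23.35
[-0.8, 1.4, 0.1] [-0.0029, -0.0002, -0.0018]
direct final-frame [-0.8  1.4  0.1]
mouth z exp 58.8 socket 227 71.1 [421.96 356.69]
handle 555 130.7 (array([422.36, 356.65]), np.float64(30.4), np.float64(0.725))
tilt (dx,dy per z): [ 0.0067 -0.0007] rad
```

View pics/z12.png

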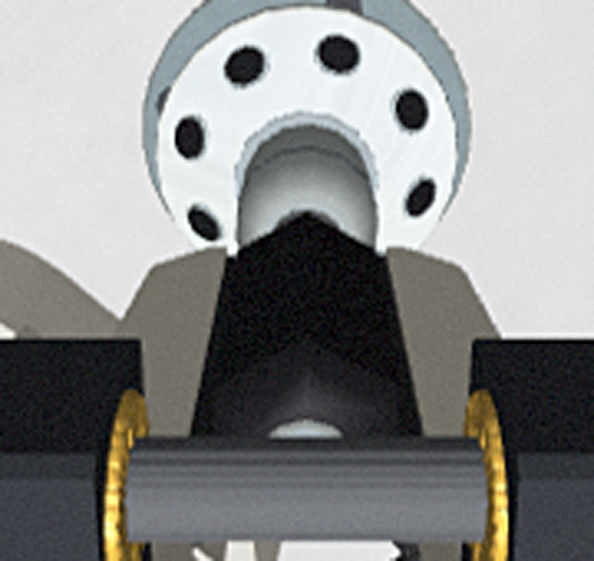

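>>> drive_tool(series=[15, -0.3, 0.5, 0, -0.001, -0.06, -0.001, 15, 0, 0.5, 0, 0, -0.06, 0, 15, 0, 0.5, 0, 0, -0.06, 0, 15, 0, 0.5, 0, 0, -0.06, 0, 15, 0, 0.5, 0, 0, -0.06, 0, 15, 0, 0.5, 0, 0, -0.06, 0, 15, 0, 0.5, 0, 0, -0.06, 0, 15, 0, 0.5, 0, 0, -0.06, 0, 15, 0, 0.5, 0, 0, 0, 0, 15, 0, 0.5, 0, 0, 0, 0])

```text
time_s: 24.65
tool_pos: [421.9, 356.1, 315.4]
tcp_rot: [-0.607, 0.36, -0.361, 0.61]
wrist_force: [-3.5, -1.9, 5.6]
finger_gap: 25.7
```

```bash
python3 plan.py 422.3 356 315 -37.4 5
python3 - <<'E'
from axis import *
axis(snap('wrist','w13'),16,off=256.6)
E
```

```text
now [421.9 356.1 315.4] yaw -61.32 down [ 0.0032  0.0035 -1.    ] F [-3.5 -1.9  5.6] T [-0.65  0.82 -0.04] gap 25.7 t 24.65
[0.0, 0.1, 0.1] [-0.0009, -0.0835, -0.0001]
[0.1, 0.1, 0.1] [-0.0009, -0.0835, -0.0001]
[0.1, 0.1, 0.1] [-0.0009, -0.0835, -0.0001]
[0.1, 0.1, 0.0] [-0.0009, -0.0835, -0.0001]
[0.1, 0.1, 0.0] [-0.0009, -0.0835, -0.0001]
direct final-frame [0.3 0.4 0.2]
mouth z exp 58.8 socket 225 71.1 [421.99 356.93]
handle 562 130.7 (array([422.27, 357.06]), np.float64(58.4), np.float64(0.766))
tilt (dx,dy per z): [0.0047 0.0022] rad
```

>>> drive_tool(series=[15, 0.1, 0.5, 0, -0.001, -0.083, 0, 15, 0, 0.5, 0, -0.001, -0.083, 0, 15, 0, 0.5, 0, 0, -0.083, 0, 15, 0, 0.5, 0, 0, -0.083, 0, 15, 0, 0.5, 0, 0, -0.06, 0, 15, 0, 0.5, 0, 0, 0, 0, 15, 0, 0.5, 0, 0, 0, 0, 15, 0, 0.5, 0, 0, 0, 0, 15, 0, 0.5, 0, 0, 0, 0, 15, 0, 0.5, 0, 0, 0, 0])

```text
time_s: 25.95
tool_pos: [421.7, 356.1, 315.4]
tcp_rot: [-0.664, 0.236, -0.237, 0.668]
wrist_force: [-3.4, -1.9, 5.8]
finger_gap: 25.9
```

```bash
python3 plan.py 422.3 356 315 -37.4 1
python3 - <<'E'
from axis import *
axis(snap('wrist','w14'),16,off=256.6)
im=cv2.imread('pics/w14.png');cv2.imwrite('pics/z14.png',cv2.resize(im[160:330,190:370],None,fx=3.3,fy=3.3,interpolation=2))
snap('scene','c14');snap('side','s14')
E
```

```text
now [421.7 356.1 315.4] yaw -39.11 down [ 0.0029  0.0047 -1.    ] F [-3.4 -1.9  5.8] T [-0.69  0.84  0.02] gap 25.9 t 25.95
[0.6, 0.4, 0.3] [-0.0055, -0.0298, -0.0006]
direct final-frame [0.6 0.4 0.3]
mouth z exp 58.8 socket 233 71.0 [422.   356.91]
handle 561 130.7 (array([422.17, 357.1 ]), np.float64(20.9), np.float64(0.755))
tilt (dx,dy per z): [0.0028 0.0031] rad
```

View pics/z14.png

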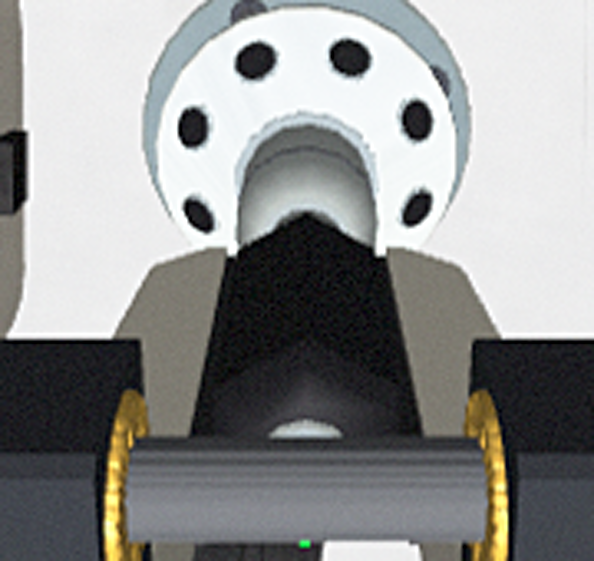

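View pics/c14.png

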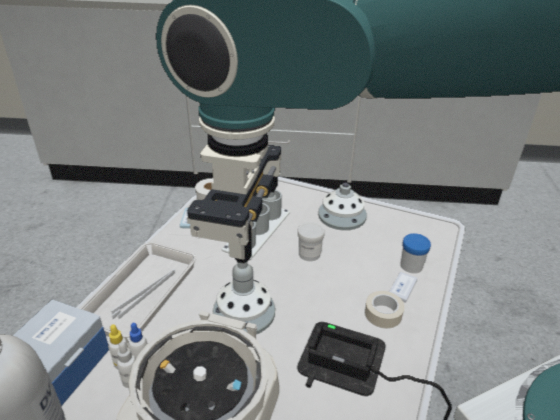

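View pics/s14.png

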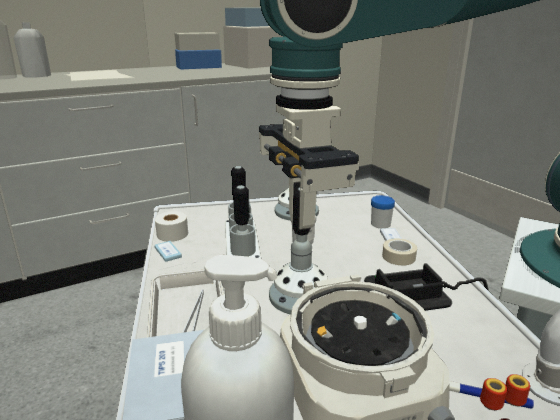

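>>> drive_tool(series=[15, 0.2, 0.5, 0, -0.003, -0.03, 0, 15, 0, 1, 0, -0.002, 0, 0, 15, 0, 1.5, 0, 0, 0, 0, 15, 0, 1.5, 0, 0, 0, 0, 15, 0, 1.5, 0, 0, 0, 0, 15, 0, 1.5, 0, 0, 0, 0, 15, 0, 1, 0, 0, 0, 0, 15, 0, 0.7, 0, 0, 0, 0, 15, 0, 0.5, 0, 0, 0, 0, 15, 0, 0.5, 0, 0, 0, 0])

```text
time_s: 27.35
tool_pos: [421.7, 356.5, 315.3]
tcp_rot: [-0.667, 0.228, -0.23, 0.671]
wrist_force: [-3.5, -1.4, 7.4]
finger_gap: 26.1
```

```bash
python3 plan.py 422.3 356 315 -37.4 1
python3 - <<'E'
from axis import *
c=snap('wrist','w15');axis(c,16,off=256.6)
p=pts(c).reshape(-1,3);d=np.hypot(p[:,0]-422,p[:,1]-357)
# lowest socket-wall points vs washer: wall points are at r<16.6
w=p[(d<16.6)&(p[:,2]>50)&(p[:,2]<75)];print('socket wall lowest z',np.sort(w[:,2])[:8].round(1))
w=p[(d>17.2)&(d<19)&(p[:,2]>50)&(p[:,2]<70)];print('washer ring z',np.median(w[:,2]),len(w))
E
```

```text
now [421.7 356.5 315.3] yaw -37.83 down [ 0.0048  0.0055 -1.    ] F [-3.5 -1.4  7.4] T [-0.39  0.8   0.07] gap 26.1 t 27.35
[0.8, 0.3, -0.0] [-0.0073, -0.0075, 0.0004]
direct final-frame [ 0.8  0.3 -0. ]
mouth z exp 58.7 socket 225 70.7 [422.05 357.  ]
handle 552 130.7 (array([422.33, 357.39]), np.float64(22.1), np.float64(0.767))
tilt (dx,dy per z): [0.0047 0.0066] rad
socket wall lowest z [55.2 55.7 55.7 55.8 56.  56.  56.1 56.1]
washer ring z 56.15266142940601 183
```

```bash
python3 - <<'E'
from h import *
print(manip.job_done())
E
```

```text
the job is handed in; nothing more can be done
None
```

I loosened the left rotor's nut by about 44–45° anticlockwise with driver_2 and handed the job in at about 27.5 s. The driver was still gripped, upright and fully down on the nut.

- **Finding the fit:** In the images the left nut measured about 22 mm across flats. The two loose drivers' sockets measured about 28 mm (driver_1) and 31.5 mm (driver_2) outside.
- **Trying driver_1:** I pressed it on the left nut with about 15 N and rocked it slightly. It stopped on the bevel at a height of about 72 mm and would not go down, so it is the wrong one.
- **Standing it in the stand:** The press had tilted driver_1 about 4° in the grip. I levelled it and placed it in cup_2. The image afterwards showed it upright and centred within about 1 mm.
- **Turning with driver_2:** It slid over the nut without resistance until it met the washer. I then turned it about 51.7° anticlockwise. I took off about 7° for the play between socket and nut; that figure is calculated, because the nut itself is hidden inside the socket.

**Last checks:**
- The socket's lower edge and the washer sat at the same height in the image, and pressing harder did not lower the driver.
- The contact force was about 7 N, the driver's tilt under 0.5°, and the grip 26 mm across the flats.
- The depth readings near the washer came out about 2 mm low, which is within the stated calibration.
- driver_3, the other rotor and its nut, and the specimen cup were not touched. In the last scene and side pictures nothing had been knocked over.

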